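Take the square gauge off the gauge board and lay it in the register corner

TASK

Take the L-shaped square gauge off the sloping gauge board and lay it flat, handle up, on the register plate, with its long leg along the long stop bar and its outer corner pushed home against both stop bars. The gauges hang on headed studs by keyhole slots, and the short gauge hanging just above the square is in its way: take that one off first and lay it flat, handle up, in the tray. Leave the other two gauges hanging as they are and do not disturb the loupe, the case or the meter; lay the gauges down without dropping them, and let go.

Things in the scene. Friction and masses are not known exactly. Their poses are not given: they have to be found in the camera images.
- board: Fixed sloping gauge board: dark grey panel 260 mm up the slope, 270 wide, 30 degrees from level. Origin: on the table under its centre; x level to its high side, y along its width, z up. Gauges hang in two columns (y = +85 and -45 mm) and two rows: long gauges below, short ones above, only 7 mm between a long gauge's top edge and the short one over it.
- board_face (a point): Centre of the board's face, 90 mm above the table. Four steel studs stand square to the face: neck 9 mm thick and 8 mm high, then a head 20 mm across, 4 mm thick. Feet, in the board's frame (mm): lower row x 3.5, z 92; upper row x 87.5, z 140.5; each at y = 85 and y = -45. A gauge hangs on each.
- square: L-shaped square gauge in the lower row, either column. Leg 45 mm wide (y +-22.5), x -124 to +16; foot at its low end x -124 to -79, out to y = -58.5 mm. About 0.3 kg; may hang slightly askew. Steel plate 5 mm thick. Frame: origin on the underside at the slot's narrow end, x along the slot to the top edge, z out of the face (handle side). Black bar handle on the face, centred at x = -78, y = 0: 14 mm wide in y, 50 long in x, z 5 to 47 mm. 
- square_slot (a point): Centre of the wide end of the square's keyhole (27 mm across), x = -28 mm in its frame. The other gauges' keyholes are alike: slot 12 mm wide from x = +5 down to this wide end at x = -28. A hung gauge must move 28 mm along its own +x, up the board, before it lifts off its stud along z.
- square_corner (a point): The square's outer corner, underside: x = -124, y = +22.5, z = 0 mm in the square's frame.
- straight: Straight rectangular gauge, 60 mm wide (y +-30), 140 long (x -124 to +16 mm), in the lower row; to be left hanging. Steel plate 5 mm thick. Frame: origin on the underside at the slot's narrow end, x along the slot to the top edge, z out of the face (handle side). Black bar handle on the face, centred at x = -78, y = 0: 14 mm wide in y, 50 long in x, z 5 to 47 mm. 
- short_a: Short rectangular gauge, 60 mm wide (y +-30), 90 long (x -74 to +16 mm), about 0.2 kg; in the upper row, over either long gauge. Steel plate 5 mm thick. Frame: origin on the underside at the slot's narrow end, x along the slot to the top edge, z out of the face (handle side). Black bar handle on the face, centred at x = -59, y = 0: 14 mm wide in y, 28 long in x, z 5 to 47 mm. 
- short_a_mid (a point): Middle of this short gauge's underside, at x = -29, y = 0, z = 0 mm in its frame. The two short gauges are alike; which hangs over which long gauge varies.
- short_b: Short rectangular gauge, 60 mm wide (y +-30), 90 long (x -74 to +16 mm), about 0.2 kg; in the upper row, over either long gauge. Steel plate 5 mm thick. Frame: origin on the underside at the slot's narrow end, x along the slot to the top edge, z out of the face (handle side). Black bar handle on the face, centred at x = -59, y = 0: 14 mm wide in y, 28 long in x, z 5 to 47 mm. 
- short_b_mid (a point): Middle of this short gauge's underside, at x = -29, y = 0, z = 0 mm in its frame. The two short gauges are alike; which hangs over which long gauge varies.
- register: Fixed register plate with proof sheet, 190 (x) by 150 (y) mm, top 8 mm above the table. Origin: on the table under its centre. Two dark stop bars, 10 mm wide, 8 mm above its top: short one along y, inner face at x = -85; long one along x, inner face at y = +65 mm. The square, home, has its x and y axes parallel to these.
- register_corner (a point): Inner corner of the two stop bars, on the plate's top surface: x = -85, y = +65, z = 8 mm in the register's frame.
- tray: Fixed grey open tray, 160 (x) by 140 (y) by 20 mm high outside, walls 4 mm, inner floor 4 mm above the table. Origin: under its centre.
- loupe: Loose black loupe with a clear foot, 40 mm across and 54 mm tall, standing on the register plate away from the stop bars. Origin: centre of its underside.
- case: Loose black instrument case with a red band, 120 (x) by 58 (y) by 55 mm high, on the table. Origin: centre of its underside.
- meter: Loose metal hand meter, 130 (x) by 55 (y) by 45 mm high, on the table. Origin: centre of its underside.
Things that resemble listed ones, but are neither listed nor needed, are in the scene too. What is shaped like the square but blue is not meant.

How it is judged:
At the end, for the whole second after the job is handed in: The square lies flat on the register plate, handle up, corner within 4 mm of both stops and aligned within 0.05 rad; the short gauge from above it lies flat in the tray, handle up; both at rest. The other short gauge and the straight gauge hang within 15 mm of where they were (x of square_corner in the frame of register_corner between -0.003 and 0.004 m and y of square_corner in the frame of register_corner between -0.004 and 0.003 m and z of square_corner in the frame of register_corner between -0.003 and 0.003 m and angle between the x axis of square and the x axis of register, either way round below 0.05 rad and angle between square's own z axis and vertical below 0.04 rad and linear speed of square below 0.02 m/s and ((x of short_a_mid in the frame of tray between -0.045 and 0.045 m and y of short_a_mid in the frame of tray between -0.055 and 0.055 m and z of short_a_mid in the frame of tray between 0 and 0.01 m and angle between short_a's own z axis and vertical below 0.08 rad and linear speed of short_a below 0.02 m/s and distance of short_b from where it was at the start of the episode below 0.015 m) or (x of short_b_mid in the frame of tray between -0.045 and 0.045 m and y of short_b_mid in the frame of tray between -0.055 and 0.055 m and z of short_b_mid in the frame of tray between 0 and 0.01 m and angle between short_b's own z axis and vertical below 0.08 rad and linear speed of short_b below 0.02 m/s and distance of short_a from where it was at the start of the episode below 0.015 m)) and distance of straight from where it was at the start of the episode below 0.015 m); the robot touches nothing.
It fails at once if the loupe is shifted more than 12 mm or tipped (distance of loupe from where it was at the start of the episode above 0.012 m or angle between loupe's own z axis and vertical above 0.3 rad).
It fails at once if the case or the meter is shifted more than 15 mm (distance of any of case, meter from where it was at the start of the episode above 0.015 m).
It fails at once if a gauge is dropped: it moves faster than 0.5 m/s with no finger on it (a fall of more than about 13 mm) ((linear speed of square above 0.5 m/s and contact force between the fingers and square below 0.2 N) or (linear speed of short_a above 0.5 m/s and contact force between the fingers and short_a below 0.2 N) or (linear speed of short_b above 0.5 m/s and contact force between the fingers and short_b below 0.2 N)).
It also fails if it takes over 58 s, if anything falls off the work surface, if the arm or the gripper's body presses on something with over 40 N, if the wrist force passes 120 N, or if a joint passes its speed limit or range.

ROBOT

A 6-joint arm with a two-finger parallel gripper is mounted at the origin on the work surface. World frame = base frame: x ahead of the robot, y to its left, z up, the work surface at z = 0. Lengths are in m, angles in rad, forces in N, time in s.
With the tool pointing down it reaches from about 0.35 to 0.8 m from the base axis. Payload 7.3 kg.
Tool frame: the origin (TCP) lies midway between the tips of the shut fingers; the grasp point (between the pads) lies 19 mm behind it; z points along the fingers, y is the line along which they close (so a half turn about z gives the same grasp; the last joint's range is limited). The gripper opens to 85 mm and grips with 20 to 120 N. Pads are 22 mm wide; open, the fingers measure 114 mm over their backs; the gripper's body (76 mm by 85 mm) begins 54 mm behind the grasp point. The pads swing forward as they close: fully open they stand 13 mm farther back than shut.
Start: joints at [0.995, 0.342, 1.524, -0, 1.275, -0.146], TCP at [0.219, 0.477, 0.231] pointing down, gripper open.
Joint ranges: [-2.53, 2.53], [-0.77, 2.02], [0.04, 2.7], [-1, 4.14], [0.28, 2.66], [-3.11, 3.11]. Speed limits (rad/s): [2.57, 2.57, 3.14, 3.14, 3.14, 3.14].

INTERFACE

Orientations are given as a rotation vector (axis times angle).
In Python, from rig import monitor, eyes, finish_job gives the robot as it stands.
- The arm moves only by the tool drive_tool, never from a script. Its argument "plan" is a list of rows, each a list of 2 entries, a list of its own where there are three numbers: the shift along the tool's x, y, z in cm, then the turn, a rotation vector about the tool's x, y, z in rad. A call has 1 to 20 rows; each row shifts and turns the commanded pose from where the row before left it, along the tool's axes as they then stand; what a row does not reach is not made up. A row lasts 1/8 s, in which the tool goes at most 62.5 mm and 10.7 degrees, less where a joint would pass 70% of its speed; a pose out of reach is approached as far as the arm can. A call with a gripper value outside its range is refused whole. "hand" is the closure, from -1 (fully open) to 1 (shut), so that 0 is half open, set as the call begins (left out, the last holds). The fingers move at their own pace and stop on an object; "grip_force" is the grip in N (left out, the last holds). Time passes only in rows, so rows that do not move let the fingers close. It gives the time, the measured TCP pose, the force, the opening and the grip force at its end, in the units of the state.
- monitor.get_state(): the state, without advancing time (a new reading comes with each control period).
- eyes.read_camera(name): name is "scene" or "side" or "wrist"; returns the picture (384x512x3 uint8, blue, green, red); there is no depth.
- eyes.camera_params(name): a dict with "K" (3x3 intrinsics, pixels), "view" (4x4, takes a point from world to camera coordinates). Camera axes: x right, y down, z forward; pixel columns grow to the right and rows downward; lengths in m; the calibration is good to about 2 mm. A picture is of the moment at which its call begins: read the wrist's pose just before it. camera_params takes no time and is no camera call; for the wrist camera it gives the pose at the moment of the call.
- finish_job(): hands the job in; it is judged then, once.
The state is a dict: "t": time; "joint_positions": joint angles; "qd": joint speeds; "joint_efforts": joint torques, N m; "eef_pos": TCP position; "ee_rot": TCP orientation; "force": force on the tool from outside, world axes, zero at the start; "ft_torque": the same for the moment, N m; "finger_gap": finger opening in m; "grasp_force": force on a finger pad.
Only numpy, scipy, OpenCV 4.12 (cv2) and the standard library are available. Lean on these libraries where they do the work, as an engineer would, in place of code of your own. Each camera call takes 0.05 s, during which the arm holds its last target. There are 200 camera calls.

## Working session

There is one attempt and no reset: what is moved stays moved. The work goes in short steps, Python scripts to look and compute and a tool call to move; the robot and the scene stay as the last step left them, time stands still between calls to the robot, and variables do not carry over. Pictures are saved under pics/ and viewed, at most 10 in all, crops included, and the job is handed in when it is done.

Besides the shell and the picture viewer there is one more tool, called after "Emit:" by a JSON object that holds its "method" and its "body", one argument or row to a line. drive_tool: Moves the arm, as the interface text tells. Its arguments: {"type":"object","properties":{"plan":{"type":"array","items":{"type":"array"}},"hand":{"type":"number"},"grip_force":{"type":"number"}},"required":["plan"]}

```bash
ls; mkdir -p pics; python3 - <<'E'
from rig import monitor, eyes
import cv2,numpy as np
s=monitor.get_state();print(s)
for n in["scene","side"]:
    im=eyes.read_camera(n);cv2.imwrite(f"pics/{n}0.png",im)
    p=eyes.camera_params(n);print(n,np.round(p["K"],1).tolist(),np.round(p["view"],4).tolist())
a=cv2.imread("pics/scene0.png");b=cv2.imread("pics/side0.png")
E
```

```text
pics
{'t': 0.0, 'joint_positions': array([ 9.95004628e-01,  3.42706025e-01,  1.52502681e+00,  6.17299261e-06,
        1.27540621e+00, -1.46004557e-01]), 'qd': array([-1.55204773e-03, -5.99613381e-04, -9.25005295e-04,  1.52607980e-03,
        2.50184391e-03, -4.14534180e-05]), 'joint_efforts': array([-3.25186105e-03, -4.33680403e+01, -2.46003878e+01, -4.27887344e-04,
        7.99427682e-03,  3.47699836e-05]), 'eef_pos': array([0.21851166, 0.47691734, 0.23063121]), 'ee_rot': array([-6.69809020e-01, -3.06879288e+00,  2.26892383e-03]), 'force': array([-1.18133458,  0.90492626,  0.15191643]), 'ft_torque': array([-0.00617763, -0.04887089, -0.00532888]), 'grasp_force': 0.0, 'finger_gap': 0.08518882002114198}
scene [[386.9, 0.0, 257.6], [0.0, 386.9, 184.3], [0.0, 0.0, 1.0]] [[-0.4044, 0.9146, 0.005, 0.106], [0.486, 0.2196, -0.8459, -0.1683], [-0.7747, -0.3396, -0.5333, 1.6933], [0.0, 0.0, 0.0, 1.0]]
side [[401.7, 0.0, 262.2], [0.0, 401.7, 197.6], [0.0, 0.0, 1.0]] [[0.7881, -0.6156, -0.0011, -0.3042], [-0.3629, -0.4631, -0.8086, 0.3327], [0.4973, 0.6377, -0.5883, 1.0662], [0.0, 0.0, 0.0, 1.0]]
```

View pics/scene0.png

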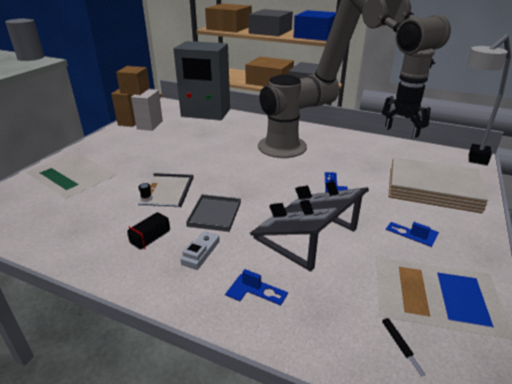

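View pics/side0.png

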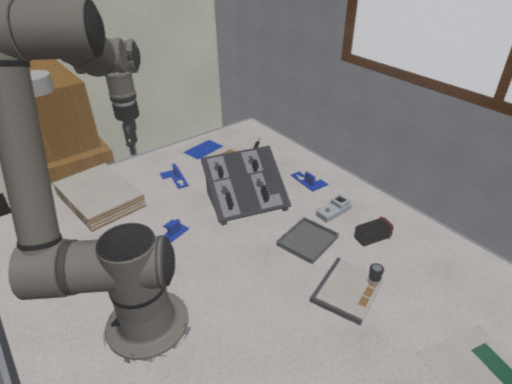

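The scene shows the board at about (310,215), the tray at (215,212) and the register with the loupe at (165,190). In the side view the board is at (245,182), with its gauges facing the camera, the tray at (308,239) and the register at (347,288). I'll enlarge the side view.

```bash
python3 - <<'E'
import cv2,numpy as np
b=cv2.imread("pics/side0.png")
c1=cv2.resize(b[140:230,195:295],None,fx=6,fy=6,interpolation=cv2.INTER_CUBIC)
cv2.imwrite("pics/c1.png",c1)
c2=cv2.resize(b[210:330,270:400],None,fx=5,fy=5,interpolation=cv2.INTER_CUBIC)
cv2.imwrite("pics/c2.png",c2)
E
```

```text
(no output)
```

View pics/c1.png

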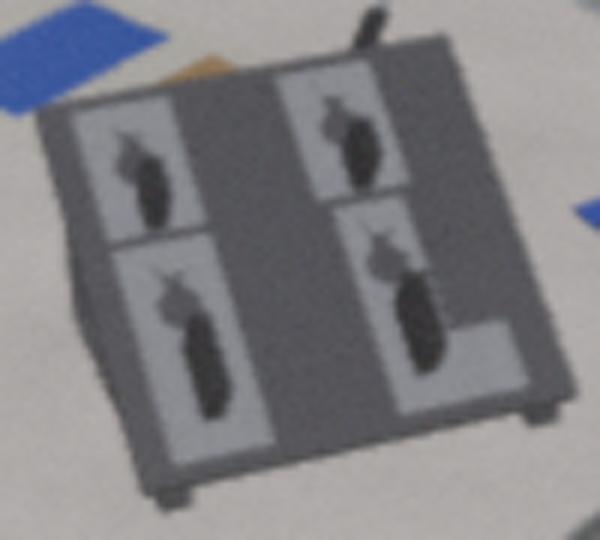

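View pics/c2.png

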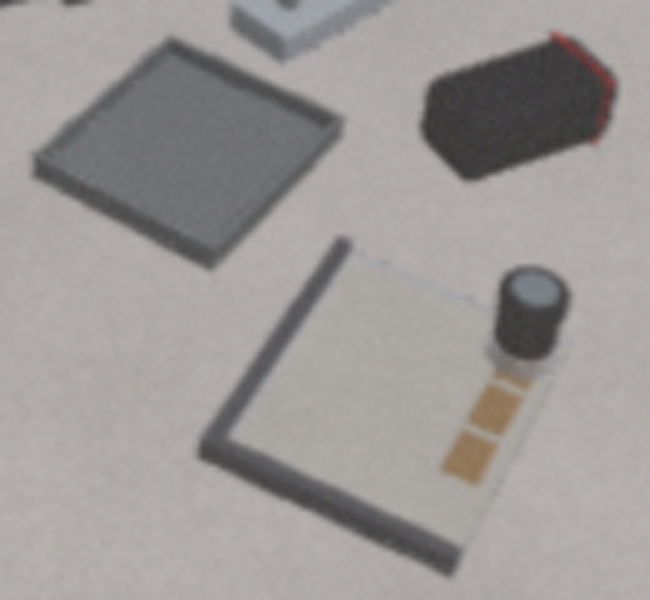

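The square is in the right column (y=-45): its leg spans c1 (335,200)–(530,390) with the foot at lower right. The short gauge above it is at c1 (345,130). The register's inner corner is at c2 about (228,440), with the long bar going up to (345,240). The tray spans c2 (35,160)–(340,125) and the loupe stands at (525,350).

```bash
cat > h.py <<'E'
import numpy as np, cv2
from scipy.spatial.transform import Rotation as R
def ray(p,uv):
    K,V=np.array(p["K"]),np.array(p["view"]);Rm,t=V[:3,:3],V[:3,3]
    return -Rm.T@t, Rm.T@np.linalg.solve(K,[uv[0],uv[1],1.])
def onz(p,uv,z):
    o,d=ray(p,uv);return o+d*(z-o[2])/d[2]
def onplane(p,uv,P,n):
    o,d=ray(p,uv);return o+d*(np.dot(n,P-o)/np.dot(n,d))
def proj(p,X):
    K,V=np.array(p["K"]),np.array(p["view"]);q=K@(V[:3,:3]@X+V[:3,3]);return q[:2]/q[2]
E
python3 - <<'E'
from h import *
from rig import eyes
p=eyes.camera_params("side")
c1=lambda u,v:(u/6+195-.4,v/6+140-.4); c2=lambda u,v:(u/5+270-.4,v/5+210-.4)
hl,hr,lr,ll=[onz(p,c1(*q),z) for q,z in [((38,110),.155),((448,38),.155),((577,395),.025),((148,490),.025)]]
print("board",np.round([hl,hr,lr,ll],3).tolist())
print("w",np.linalg.norm(hl-hr),np.linalg.norm(ll-lr),"slope run",np.linalg.norm((hl-ll)[:2]),np.linalg.norm((hr-lr)[:2]), .26*np.cos(np.pi/6))
c=(hl+hr+lr+ll)/4; y=(hl-hr+ll-lr);x=(hl-ll+hr-lr);print("c",c,"yaw x",np.arctan2(x[1],x[0]),"y",np.arctan2(-y[0],y[1]))
print("tray",[np.round(onz(p,c2(*q),.02),3).tolist() for q in[(172,40),(342,122),(210,262),(35,160)]])
print("reg corner inner top",[np.round(onz(p,c2(*q),.016),3).tolist() for q in[(228,436),(352,244),(460,550)]])
print("loupe",onz(p,c2(523,362),.008))
s=eyes.camera_params("scene");print(proj(s,c))
w=eyes.camera_params("wrist");print(np.round(w["K"],1).tolist(),np.round(w["view"],3).tolist())
E
```

```text
board [[0.432, 0.42, 0.155], [0.684, 0.337, 0.155], [0.618, 0.13, 0.025], [0.367, 0.213, 0.025]]
w 0.2648510179102403 0.2644027425230713 slope run 0.21702460921782232 0.2172871241322357 0.22516660498395408
c [0.52538125 0.27523491 0.09      ] yaw x 1.263399716029717 y 1.2516411170120392
tray [[0.613, 0.054, 0.02], [0.642, -0.078, 0.02], [0.484, -0.118, 0.02], [0.459, 0.018, 0.02]]
reg corner inner top [[0.402, -0.219, 0.016], [0.567, -0.158, 0.016], [0.445, -0.349, 0.016]]
loupe [ 0.58062032 -0.28134551  0.008     ]
[306.85376358 208.37622617]
[[286.2, 0.0, 259.5], [0.0, 286.2, 190.7], [0.0, 0.0, 1.0]] [[0.417, 0.909, -0.0, -0.524], [0.873, -0.401, 0.276, -0.036], [0.251, -0.115, -0.961, 0.377], [0.0, 0.0, 0.0, 1.0]]
```

```bash
cat >> h.py <<'E'
def frame(yaw,tilt=0):  # gauge frame: x level dir yaw, raised by tilt
    return R.from_euler('z',yaw)*R.from_euler('y',-tilt)
F=R.from_matrix(np.diag([1.,-1,-1]))
B0=np.array([.5255,.2752,0]); BY=1.257
def bpt(x,y,z): return B0+R.from_euler('z',BY).apply([x,y,z])
def move(s,pos,Rt):
    """rotation (tool frame) then shift (cm) in the new tool frame"""
    R0=R.from_rotvec(s["ee_rot"]); d=(R0.inv()*Rt).as_rotvec()
    sh=Rt.inv().apply(np.array(pos)-s["eef_pos"])*100
    print("rot",np.round(d,4),"|%.3f|"%np.linalg.norm(d),"then shift cm",np.round(sh,2), "| shift in old frame",np.round(R0.inv().apply(np.array(pos)-s["eef_pos"])*100,2))
E
python3 - <<'E'
from h import *
from rig import eyes,monitor
s=monitor.get_state();w=eyes.camera_params("wrist");V=w["view"]
R0=R.from_rotvec(s["ee_rot"])
Rc=R0.inv()*R.from_matrix(V[:3,:3].T); tc=R0.inv().apply(-V[:3,:3].T@V[:3,3]-s["eef_pos"])
print("cam in tool",np.round(Rc.as_matrix(),3).tolist(),tc)
Rt=frame(BY,np.pi/6)*F
up=frame(BY,np.pi/6)
for h in (.12,.16,.2):
    P=bpt(.0035,-.045,.092)+up.apply([0.0,0,h])
    Rw=(Rt*Rc).as_matrix(); V2=np.eye(4);V2[:3,:3]=Rw.T;V2[:3,3]=-Rw.T@(P+Rt.apply(tc))
    q={"K":w["K"],"view":V2}
    print(h,P,[np.round(proj(q,bpt(*o)+up.apply(l))) .tolist() for o,l in [((.0875,-.045,.1405),[.016,.03,.005]),((.0875,-.045,.1405),[-.059,0,.047]),((.0035,-.045,.092),[-.078,0,.047]),((.0035,-.045,.092),[-.124,.0225,.005]),((.0035,-.045,.092),[-.124,-.0585,.005])]])
move(s,P,Rt)
E
```

```text
cam in tool [[-0.0, -0.961, -0.277], [1.0, -0.001, 0.001], [-0.001, -0.277, 0.961]] [ 0.06951268 -0.00067048 -0.14103809]
0.12 [0.55086263 0.20756874 0.19592305] [[223.0, 53.0], [260.0, 152.0], [260.0, 287.0], [238.0, 301.0], [316.0, 301.0]]
0.16 [0.54468919 0.18854537 0.23056406] [[228.0, 61.0], [260.0, 145.0], [260.0, 262.0], [241.0, 279.0], [309.0, 279.0]]
0.2 [0.53851576 0.169522   0.26520508] [[232.0, 67.0], [260.0, 140.0], [260.0, 244.0], [243.0, 261.0], [304.0, 261.0]]
rot [-0.3815  0.4279  1.4187] |1.530| then shift cm [-15.05  39.93 -12.67] | shift in old frame [-41.9  -14.62  -3.44]
```

Emit:
{"method": "drive_tool", "body": {
  "plan": [
    [[0,0,-2],[-0.0318,0.0357,0.1182]],
    [[0,0,-2],[-0.0318,0.0357,0.1182]],
    [[0,0,-2],[-0.0318,0.0357,0.1182]],
    [[0,0,-2],[-0.0318,0.0357,0.1182]],
    [[0,0,0],[-0.0318,0.0357,0.1182]],
    [[0,0,0],[-0.0318,0.0357,0.1182]],
    [[0,0,0],[-0.0318,0.0357,0.1182]],
    [[0,0,0],[-0.0318,0.0357,0.1182]],
    [[0,0,0],[-0.0318,0.0357,0.1182]],
    [[0,0,0],[-0.0318,0.0357,0.1182]],
    [[0,0,0],[-0.0318,0.0357,0.1182]],
    [[0,0,0],[-0.0318,0.0357,0.1182]],
    [[0,0,0],[0,0,0]]
  ],
  "hand": -0.2
}}

```text
t: 1.72
eef_pos: [0.2196, 0.4713, 0.3105]
ee_rot: [-2.24, -1.631, -0.601]
force: [-0.5, -0.5, -0.5]
finger_gap: 0.0513
grasp_force: 0.0
```

```bash
python3 - <<'E'
from h import *
from rig import monitor
s=monitor.get_state();print(s["t"],s["eef_pos"],s["finger_gap"],np.round(s["joint_positions"],2))
up=frame(BY,np.pi/6)
move(s,bpt(.0035,-.045,.092)+up.apply([0,0,.14]),up*F)
E
```

```text
1.725 [0.21955228 0.47126394 0.31053196] 0.05134548662291537 [0.87 0.01 1.84 0.26 0.82 1.05]
rot [-0.0006 -0.0007  0.0016] |0.002| then shift cm [-18.6   39.65   0.5 ] | shift in old frame [-18.66  39.62   0.46]
```

Emit:
{"method": "drive_tool", "body": {
  "plan": [
    [[-1.4,3.0,0],[0,0,0]],
    [[-1.4,3.0,0],[0,0,0]],
    [[-1.4,3.0,0],[0,0,0]],
    [[-1.4,3.0,0],[0,0,0]],
    [[-1.4,3.0,0],[0,0,0]],
    [[-1.4,3.0,0],[0,0,0]],
    [[-1.4,3.0,0],[0,0,0]],
    [[-1.4,3.0,0],[0,0,0]],
    [[-1.4,3.0,0],[0,0,0]],
    [[-1.4,3.0,0],[0,0,0]],
    [[-1.4,3.0,0],[0,0,0]],
    [[-1.4,3.0,0],[0,0,0]],
    [[-1.8,3.6,0.5],[0,0,0]],
    [[0,0,0],[0,0,0]],
    [[0,0,0],[0,0,0]]
  ]
}}

```text
t: 3.6
eef_pos: [0.5479, 0.1991, 0.2132]
ee_rot: [-2.239, -1.63, -0.602]
force: [-0.5, 0.2, -0.2]
finger_gap: 0.0509
grasp_force: 0.0
```

```bash
python3 - <<'E'
from h import *
from rig import monitor,eyes
import pickle
s=monitor.get_state();p=eyes.camera_params("wrist");im=eyes.read_camera("wrist")
print(s["t"],s["eef_pos"],np.round(s["joint_positions"],2))
cv2.imwrite("pics/w1.png",im);pickle.dump((s,p),open("w1.pkl","wb"))
cv2.imwrite("pics/w1b.png",cv2.resize(im[:,:],(768,576),interpolation=cv2.INTER_CUBIC))
E
```

```text
3.6 [0.54790909 0.19908297 0.21324615] [-0.05  0.36  1.68  0.6   1.04 -0.03]
```

View pics/w1b.png

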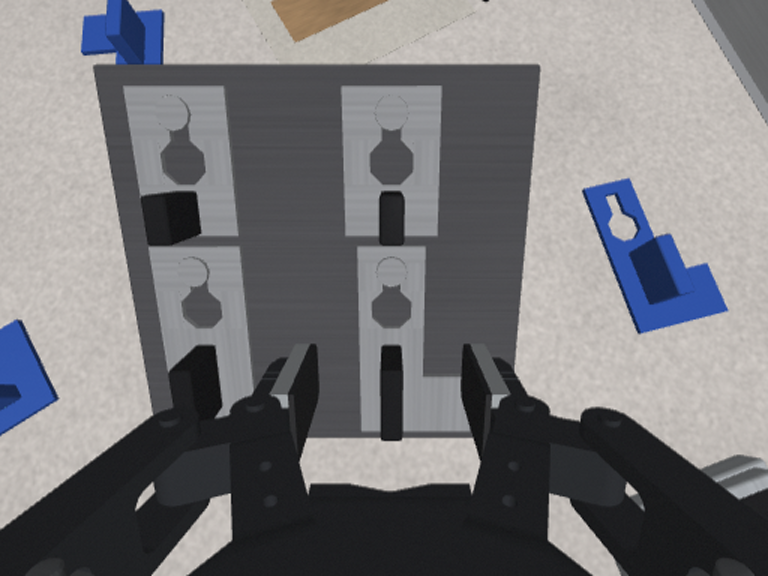

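The wrist view (1.5x) shows the short gauge with corners (342,86), (441,86), (437,237) and (345,237). Its handle is at (391,218). The square's top edge runs (358,247)–(424,247), and its handle spans (391,345–440). Both gauges hang straight.

```bash
python3 - <<'E'
from h import *
import pickle
s,p=pickle.load(open("w1.pkl","rb"))
up=frame(BY,np.pi/6);n=up.apply([0,0,1]);P=bpt(0,0,.09)
T=R.from_rotvec(s["ee_rot"])
def loc(uv,h):
    X=onplane(p,np.array(uv)/1.5-.17,P+n*h,n);o=bpt(.0035,-.045,.092)
    return np.round(1000*up.inv().apply(X-o),1)
for nm,uv,h in [("sh tl",(342,86),.005),("sh tr",(441,86),.005),("sh br",(437,237),.005),("sh bl",(345.5,237),.005),("sq tl",(358,247),.005),("sq tr",(424,247),.005),("sq inner",(424,376),.005),
  ("sh hand top L",(381.5,192),.047),("sh hand topR",(402,192),.047),("sh h bottom top",(391,222),.047),("sq hand",(382,346),.047),("sq hand",(402,346),.047),("bd hl",(95,66),0),("bd hr",(540,66),0),("stud up",(391,112),.012),("stud lo",(391,273),.012)]:
    print(nm,loc(uv,h))
E
```

```text
sh tl [113.8  27.8   5. ]
sh tr [113.8 -30.6   5. ]
sh br [ 24.  -31.1   5. ]
sh bl [24.  28.2  5. ]
sq tl [17.4 20.2  5. ]
sq tr [ 17.5 -22.8   5. ]
sq inner [-75.5 -24.9   5. ]
sh hand top L [55.1  3.9 47. ]
sh hand topR [55.1 -7.  47. ]
sh h bottom top [39.1 -1.2 47. ]
sq hand [-33.9   4.   47. ]
sq hand [-33.9  -7.8  47. ]
bd hl [125.4 174.9   0. ]
bd hr [125.6 -89.6   0. ]
stud up [98.7 -1.1 12. ]
stud lo [ 1.7 -1.3 12. ]
```

```bash
python3 - <<'E'
from h import *
from rig import monitor
s=monitor.get_state()
up=frame(BY,np.pi/6);o=bpt(.0035,-.045,.092)
move(s,o+up.apply([.0395,-.0013,.015]),up*F)
E
```

```text
rot [-0.0009 -0.0021  0.0017] |0.003| then shift cm [ 3.83  0.18 12.47] | shift in old frame [ 3.8   0.2  12.47]
```

Emit:
{"method": "drive_tool", "body": {
  "plan": [
    [[1.3,0.1,0],[0,0,0]],
    [[1.3,0.1,0],[0,0,0]],
    [[1.2,0,1.5],[0,0,0]],
    [[0,0,2],[0,0,0]],
    [[0,0,2],[0,0,0]],
    [[0,0,2],[0,0,0]],
    [[0,0,2],[0,0,0]],
    [[0,0,1.5],[0,0,0]],
    [[0,0,1],[0,0,0]],
    [[0,0,0.5],[0,0,0]],
    [[0,0,0],[0,0,0]]
  ]
}}

```text
t: 5.03
eef_pos: [0.5796, 0.2892, 0.1244]
ee_rot: [-2.241, -1.629, -0.603]
force: [0.6, 0.9, 0.5]
finger_gap: 0.0513
grasp_force: 0.0
```

Emit:
{"method": "drive_tool", "body": {
  "plan": [
    [[0,0,0],[0,0,0]],
    [[0,0,0],[0,0,0]],
    [[0,0,0],[0,0,0]],
    [[0,0,0],[0,0,0]],
    [[0,0,0],[0,0,0]],
    [[0,0,0],[0,0,0]]
  ],
  "hand": 1,
  "grip_force": 60
}}

```text
t: 5.78
eef_pos: [0.5797, 0.289, 0.125]
ee_rot: [-2.241, -1.629, -0.604]
force: [-2.7, -4.2, 5.7]
finger_gap: 0.0131
grasp_force: 59.3
```

Emit:
{"method": "drive_tool", "body": {
  "plan": [
    [[0.4,0,0],[0,0,0]],
    [[0.5,0,0],[0,0,0]],
    [[0.5,0,0],[0,0,0]],
    [[0.5,0,0],[0,0,0]],
    [[0.5,0,0],[0,0,0]],
    [[0.4,0,0],[0,0,0]],
    [[0,0,0],[0,0,0]]
  ]
}}

```text
t: 6.65
eef_pos: [0.5874, 0.3113, 0.1387]
ee_rot: [-2.242, -1.63, -0.603]
force: [-2.5, -7.2, 3.9]
finger_gap: 0.0132
grasp_force: 59.5
```

Emit:
{"method": "drive_tool", "body": {
  "plan": [
    [[0,0,-0.4],[0,0,0]],
    [[0,0,-0.4],[0,0,0]],
    [[0,0,-0.4],[0,0,0]],
    [[0,0,-0.4],[0,0,0]],
    [[0,0,-0.4],[0,0,0]],
    [[0,0,0],[0,0,0]]
  ]
}}

```text
t: 7.4
eef_pos: [0.5841, 0.3026, 0.1562]
ee_rot: [-2.241, -1.629, -0.604]
force: [-0.1, 0.4, -2.8]
finger_gap: 0.0134
grasp_force: 58.3
```

Emit:
{"method": "drive_tool", "body": {
  "plan": [
    [[0,0,-1],[0,0,0]],
    [[0,0,-2],[0,0,0]],
    [[0,0,-2],[0,0,0]],
    [[0,0,-2],[0,0,0]],
    [[0,0,-2],[0,0,0]],
    [[0,0,-2],[0,0,0]],
    [[0,0,-1],[0,0,0]],
    [[0,0,0],[0,0,0]]
  ]
}}

```text
t: 8.4
eef_pos: [0.5656, 0.245, 0.2607]
ee_rot: [-2.242, -1.629, -0.605]
force: [0.0, -0.1, -2.6]
finger_gap: 0.0134
grasp_force: 58.5
```

```bash
python3 - <<'E'
from h import *
from rig import monitor
s=monitor.get_state();print(s["eef_pos"],s["force"])
a=.24;T=frame(a,0)*F
move(s,np.array([.5495-.03*np.cos(a),-.031-.03*np.sin(a),.15]),T)
E
```

```text
[0.56560546 0.24499907 0.26073119] [ 0.00490296 -0.11831457 -2.56721985]
rot [-0.2653 -0.4807  0.9926] |1.134| then shift cm [-11.12  26.43  11.07] | shift in old frame [-30.06   4.43  -4.64]
```

Emit:
{"method": "drive_tool", "body": {
  "plan": [
    [[0,0,0],[-0.0265,-0.0481,0.0993]],
    [[0,0,0],[-0.0265,-0.0481,0.0993]],
    [[0,0,0],[-0.0265,-0.0481,0.0993]],
    [[0,0,0],[-0.0265,-0.0481,0.0993]],
    [[0,0,0],[-0.0265,-0.0481,0.0993]],
    [[0,0,0],[-0.0265,-0.0481,0.0993]],
    [[0,0,0],[-0.0265,-0.0481,0.0993]],
    [[0,0,0],[-0.0265,-0.0481,0.0993]],
    [[0,0,0],[-0.0265,-0.0481,0.0993]],
    [[0,0,0],[-0.0265,-0.0481,0.0993]],
    [[-1.4,3.3,0],[0,0,0]],
    [[-1.4,3.3,0],[0,0,0]],
    [[-1.4,3.3,0],[0,0,0]],
    [[-1.4,3.3,0],[0,0,0]],
    [[-1.4,3.3,0],[0,0,0]],
    [[-1.4,3.3,0],[0,0,0]],
    [[-1.4,3.3,0],[0,0,0]],
    [[-1.4,3.3,0],[0,0,0]],
    [[0,0,0],[0,0,0]],
    [[0,0,0],[0,0,0]]
  ]
}}

```text
t: 10.9
eef_pos: [0.5194, -0.037, 0.2592]
ee_rot: [-3.118, -0.376, 0.005]
force: [0.3, -0.4, -2.8]
finger_gap: 0.0131
grasp_force: 58.9
```

```bash
python3 - <<'E'
from h import *
from rig import monitor,eyes
import pickle
s=monitor.get_state();p=eyes.camera_params("wrist");im=eyes.read_camera("wrist")
cv2.imwrite("pics/w2.png",im);pickle.dump((s,p),open("w2.pkl","wb"))
cv2.imwrite("pics/w2b.png",cv2.resize(im,(768,576),interpolation=cv2.INTER_CUBIC))
a=.24;T=frame(a,0)*F
move(s,np.array([.5495-.03*np.cos(a),-.031-.03*np.sin(a),.019]),T)
E
```

```text
rot [-0.0018  0.0029  0.0003] |0.003| then shift cm [ 0.07  0.13 24.02] | shift in old frame [ 0.14  0.18 24.02]
```

View pics/w2b.png

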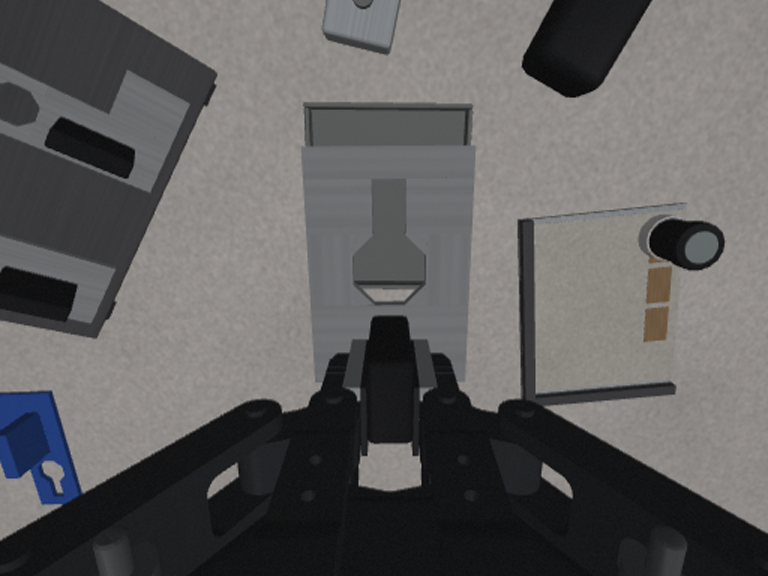

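The short gauge is held straight over the tray, whose far edge runs (304,104)–(472,104). The register's long bar is at x≈518–535, y 220–400; its short bar is at y≈385–405 and the loupe is at about (680,240).

```bash
python3 - <<'E'
from h import *
import pickle
s,p=pickle.load(open("w2.pkl","rb"))
f=lambda u,v,z:onz(p,(u/1.5-.17,v/1.5-.17),z)
a,b=f(304,104,.02),f(472,104,.02);d=(a-b)/np.linalg.norm(a-b);print(a,b,np.linalg.norm(a-b),"yaw",np.arctan2(-d[0],d[1]))
xd=np.array([d[1],-d[0],0]);print("tray c",(a+b)/2-.08*xd)
for q in [(533,220,.016),(537,396,.008),(676,384,.008)]: print(f(*q))
im=cv2.imread("pics/w2.png");cv2.imwrite("pics/w2r.png",cv2.resize(im[125:275,335:495],None,fx=4,fy=4,interpolation=cv2.INTER_CUBIC))
E
```

```text
[0.61568353 0.0586879  0.02      ] [ 0.6483974  -0.07523643  0.02      ] 0.13786196860753225 yaw 0.239579760982162
tray c [ 0.55432544 -0.02725782  0.02      ]
[ 0.57009913 -0.15628787  0.016     ]
[ 0.39991571 -0.2220856   0.008     ]
[ 0.44665749 -0.35450942  0.008     ]
```

View pics/w2r.png

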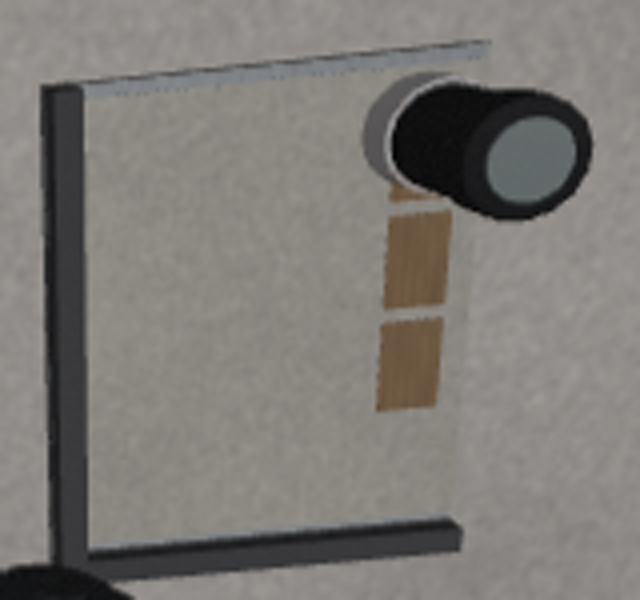

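Emit:
{"method": "drive_tool", "body": {
  "plan": [
    [[0.2,0,2],[0,0,0]],
    [[0.1,0,3],[0,0,0]],
    [[0,0,3],[0,0,0]],
    [[0,0,3],[0,0,0]],
    [[0,0,3],[0,0,0]],
    [[0,0,3],[0,0,0]],
    [[0,0,2.5],[0,0,0]],
    [[0,0,1.5],[0,0,0]],
    [[0,0,1],[0,0,0]],
    [[0,0,0.5],[0,0,0]],
    [[0,0,0],[0,0,0]]
  ]
}}

```text
t: 12.32
eef_pos: [0.522, -0.0369, 0.0349]
ee_rot: [-3.119, -0.377, 0.003]
force: [0.2, -1.0, -2.6]
finger_gap: 0.0131
grasp_force: 58.9
```

```bash
python3 - <<'E'
from h import *
import pickle
s,p=pickle.load(open("w2.pkl","rb"))
f=lambda u,v,z:onz(p,(u/4+335-.4,v/4+125-.4),z)
a,b=f(83,88,.016),f(88,548,.016);print(a,b,b-a,np.arctan2(*(a-b)[1::-1]))
c,d=f(90,550,.008),f(455,519,.008);print(c,d,np.arctan2((d-c)[0],-(d-c)[1]))
E
```

```text
[ 0.57002783 -0.15657499  0.016     ] [ 0.40689595 -0.21494929  0.016     ] [-0.16313187 -0.05837429  0.        ] 0.3436376495457073
[ 0.40248163 -0.220011    0.008     ] [ 0.44820503 -0.35029638  0.008     ] 0.3375191773156795
```

Emit:
{"method": "drive_tool", "body": {
  "plan": [
    [[0,0,0.4],[0,0,0]],
    [[0,0,0.3],[0,0,0]],
    [[0,0,0.2],[0,0,0]],
    [[0,0,0.2],[0,0,0]],
    [[0,0,0],[0,0,0]]
  ]
}}

```text
t: 12.95
eef_pos: [0.5217, -0.0369, 0.0235]
ee_rot: [-3.119, -0.377, 0.004]
force: [-0.6, 0.8, -3.6]
finger_gap: 0.013
grasp_force: 58.9
```

Emit:
{"method": "drive_tool", "body": {
  "plan": [
    [[0,0,0.15],[0,0,0]],
    [[0,0,0.15],[0,0,0]],
    [[0,0,0],[0,0,0]]
  ]
}}

```text
t: 13.32
eef_pos: [0.5218, -0.0369, 0.0211]
ee_rot: [-3.119, -0.377, 0.003]
force: [-2.5, -0.0, 2.9]
finger_gap: 0.013
grasp_force: 59.6
```

Emit:
{"method": "drive_tool", "body": {
  "plan": [
    [[0,0,0.05],[0,0,0]],
    [[0,0,0],[0,0,0]]
  ]
}}

```text
t: 13.58
eef_pos: [0.5217, -0.0369, 0.0209]
ee_rot: [-3.119, -0.377, 0.003]
force: [-4.7, -0.1, 7.6]
finger_gap: 0.0127
grasp_force: 60.5
```

Emit:
{"method": "drive_tool", "body": {
  "plan": [
    [[0,0,0],[0,0,0]],
    [[0,0,0],[0,0,0]],
    [[0,0,0],[0,0,0]],
    [[0,0,0],[0,0,0]],
    [[0,0,-0.5],[0,0,0]],
    [[0,0,-2],[0,0,0]],
    [[0,0,-3],[0,0,0]],
    [[0,0,-3],[0,0,0]],
    [[0,0,-4],[0,0,0]],
    [[0,0,-4],[0,0,0]],
    [[0,0,-4],[0,0,0]],
    [[0,0,-2],[0,0,0]],
    [[0,0,0],[0,0,0]]
  ],
  "hand": -0.2
}}

```text
t: 15.2
eef_pos: [0.5229, -0.037, 0.2468]
ee_rot: [3.118, 0.377, 0.002]
force: [-0.3, 1.0, -0.4]
finger_gap: 0.0515
grasp_force: 0.0
```

```bash
python3 - <<'E'
from h import *
from rig import monitor,eyes
s=monitor.get_state();im=eyes.read_camera("wrist");cv2.imwrite("pics/w3.png",im)
up=frame(BY,np.pi/6);o=bpt(.0035,-.045,.092)
print(s["t"],s["eef_pos"])
move(s,o+up.apply([-.0765,-.0015,.12]),up*F)
E
```

```text
15.2 [ 0.52294739 -0.03699026  0.24683713]
rot [ 0.2674  0.477  -0.9919] |1.133| then shift cm [10.7  -4.74 16.47] | shift in old frame [  5.17 -17.38   8.9 ]
```

View pics/w3.png

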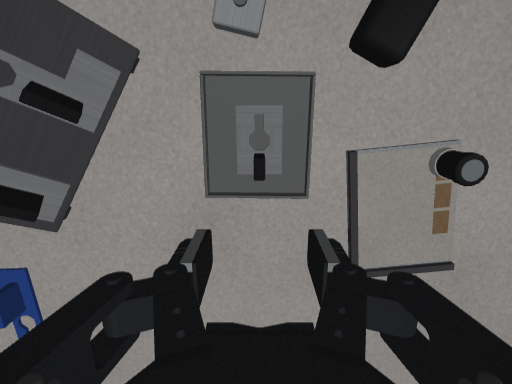

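The short gauge lies flat near the middle of the tray: its plate is at about (260,140) and the tray spans (202–315, 72–197). The register corner is visible near (358,268).

Emit:
{"method": "drive_tool", "body": {
  "plan": [
    [[0,0,-1],[0.0267,0.0477,-0.0992]],
    [[0,0,-1],[0.0267,0.0477,-0.0992]],
    [[0,0,0],[0.0267,0.0477,-0.0992]],
    [[0,0,0],[0.0267,0.0477,-0.0992]],
    [[0,0,0],[0.0267,0.0477,-0.0992]],
    [[0,0,0],[0.0267,0.0477,-0.0992]],
    [[0,0,0],[0.0267,0.0477,-0.0992]],
    [[0,0,0],[0.0267,0.0477,-0.0992]],
    [[0,0,0],[0.0267,0.0477,-0.0992]],
    [[0,0,0],[0.0267,0.0477,-0.0992]],
    [[2.1,-1,2.4],[0,0,0]],
    [[2.1,-1,2.4],[0,0,0]],
    [[2.1,-1,2.4],[0,0,0]],
    [[2.1,-1,2.4],[0,0,0]],
    [[2.1,-1,2.4],[0,0,0]],
    [[0,0,0],[0,0,0]],
    [[0,0,0],[0,0,0]]
  ]
}}

```text
t: 17.38
eef_pos: [0.5206, 0.1214, 0.2131]
ee_rot: [-2.242, -1.627, -0.595]
force: [0.4, -1.1, 0.2]
finger_gap: 0.0516
grasp_force: 0.0
```

```bash
python3 - <<'E'
from h import *
from rig import monitor,eyes
import pickle
s,p=pickle.load(open("w1.pkl","rb"))
up=frame(BY,np.pi/6);n=up.apply([0,0,1]);P=bpt(0,0,.09);o=bpt(.0035,-.045,.092)
for uv,h in [((391,346),.005),((391,440),.047),((391,192),.005)]: print(1000*up.inv().apply(onplane(p,np.array(uv)/1.5-.17,P+n*h,n)-o))
s=monitor.get_state();p=eyes.camera_params("wrist");im=eyes.read_camera("wrist");cv2.imwrite("pics/w4.png",im);pickle.dump((s,p),open("w4.pkl","wb"))
print(s["t"],s["eef_pos"])
move(s,o+up.apply([-.0765,-.0015,.013]),up*F)
# dark handle blob in front of camera
g=cv2.cvtColor(im,cv2.COLOR_BGR2GRAY);m=(g<50).astype(np.uint8);nn,l,st,c=cv2.connectedComponentsWithStats(m)
for i in range(1,nn):
    if st[i,4]>150: print(st[i],c[i])
E
```

```text
[-52.41498832  -1.43572908   5.01794919]
[-98.14653492  -1.41750411  47.01794919]
[52.52911059 -1.23546486  5.01794919]
17.375 [0.52062696 0.12143313 0.21314676]
rot [-0.004   0.001  -0.0023] |0.005| then shift cm [-0.61  0.37 16.75] | shift in old frame [-0.59  0.43 16.75]
[ 109   46   36   36 1013] [126.44323791  63.8005923 ]
[385  75  36  87 156] [402.6474359  118.74358974]
[414  98  36  45 815] [429.19263804 121.44539877]
[ 126  156   31   53 1309] [141.06264324 181.7486631 ]
[257 156  13  53 682] [262.97507331 182.10997067]
[  0 186  30  32 541] [ 11.37892791 199.52310536]
[    0   230   512   154 41653] [258.06162821 332.43130147]
[479 246  33  35 722] [495.81717452 262.87396122]
```

View pics/w4.png

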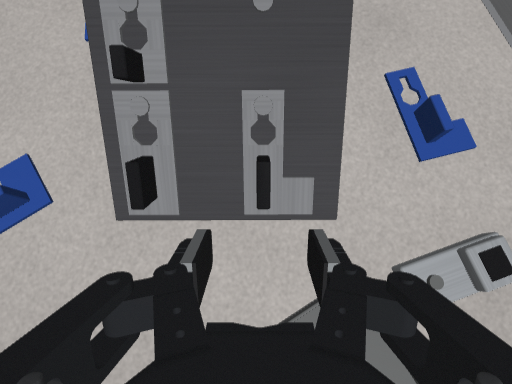

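The straight gauge, both short studs and the square are clear in view, with the square's handle at (263,182). It hangs square to the tool, so I go in.

Emit:
{"method": "drive_tool", "body": {
  "plan": [
    [[-0.6,0.4,2],[0,0,0]],
    [[0,0,3],[0,0,0]],
    [[0,0,3],[0,0,0]],
    [[0,0,3],[0,0,0]],
    [[0,0,2.5],[0,0,0]],
    [[0,0,1.6],[0,0,0]],
    [[0,0,1],[0,0,0]],
    [[0,0,0.5],[0,0,0]],
    [[0,0,0],[0,0,0]]
  ]
}}

```text
t: 18.55
eef_pos: [0.5483, 0.1945, 0.0672]
ee_rot: [-2.242, -1.628, -0.598]
force: [1.0, 0.1, 0.1]
finger_gap: 0.0512
grasp_force: 0.0
```

Emit:
{"method": "drive_tool", "body": {
  "plan": [
    [[0,0,0],[0,0,0]],
    [[0,0,0],[0,0,0]],
    [[0,0,0],[0,0,0]],
    [[0,0,0],[0,0,0]],
    [[0,0,0],[0,0,0]],
    [[0,0,0],[0,0,0]]
  ],
  "hand": 1,
  "grip_force": 80
}}

```text
t: 19.3
eef_pos: [0.5484, 0.1943, 0.0676]
ee_rot: [-2.242, -1.628, -0.598]
force: [-2.8, -4.0, 4.9]
finger_gap: 0.013
grasp_force: 78.9
```

Emit:
{"method": "drive_tool", "body": {
  "plan": [
    [[0.4,0,0],[0,0,0]],
    [[0.5,0,0],[0,0,0]],
    [[0.5,0,0],[0,0,0]],
    [[0.5,0,0],[0,0,0]],
    [[0.5,0,0],[0,0,0]],
    [[0.4,0,0],[0,0,0]],
    [[0,0,0],[0,0,0]]
  ]
}}

```text
t: 20.18
eef_pos: [0.5561, 0.2166, 0.0812]
ee_rot: [-2.243, -1.628, -0.598]
force: [-2.4, -7.9, 4.7]
finger_gap: 0.0128
grasp_force: 79.0
```

Emit:
{"method": "drive_tool", "body": {
  "plan": [
    [[0,0,-0.4],[0,0,0]],
    [[0,0,-0.4],[0,0,0]],
    [[0,0,-0.4],[0,0,0]],
    [[0,0,-0.4],[0,0,0]],
    [[0,0,-0.4],[0,0,0]],
    [[0,0,0],[0,0,0]]
  ]
}}

```text
t: 20.92
eef_pos: [0.5528, 0.208, 0.0987]
ee_rot: [-2.242, -1.628, -0.598]
force: [0.5, -0.4, -2.9]
finger_gap: 0.0127
grasp_force: 77.9
```

Emit:
{"method": "drive_tool", "body": {
  "plan": [
    [[0,0,-1],[0,0,0]],
    [[0,0,-2],[0,0,0]],
    [[0,0,-3],[0,0,0]],
    [[0,0,-3],[0,0,0]],
    [[0,0,-3],[0,0,0]],
    [[0,0,-3],[0,0,0]],
    [[0,0,-2],[0,0,0]],
    [[0,0,-1],[0,0,0]],
    [[0,0,0],[0,0,0]]
  ]
}}

```text
t: 22.05
eef_pos: [0.5255, 0.1222, 0.2546]
ee_rot: [-2.242, -1.628, -0.598]
force: [-0.0, -0.8, -4.1]
finger_gap: 0.0128
grasp_force: 78.0
```

```bash
python3 - <<'E'
from h import *
from rig import monitor
s=monitor.get_state();print(s["eef_pos"],s["force"])
a=.341;A=frame(a,0);T=A*F;C=np.array([.4025,-.218,.008])
# corner rel to handle centre: x -46, y +22.5
move(s,C+A.apply([.046+.015,-.0225-.015,.15]),T)
print(C+A.apply([.046,-.0225,0]))
E
```

```text
[0.52546705 0.1221919  0.25463904] [-0.03778586 -0.78837374 -4.1260321 ]
rot [-0.2416 -0.4845  0.8932] |1.045| then shift cm [-16.87  31.7    9.66] | shift in old frame [-35.49   5.97  -9.33]
[ 0.45337602 -0.2238207   0.008     ]
```

Emit:
{"method": "drive_tool", "body": {
  "plan": [
    [[0,0,0],[-0.0242,-0.0485,0.0893]],
    [[0,0,0],[-0.0242,-0.0485,0.0893]],
    [[0,0,0],[-0.0242,-0.0485,0.0893]],
    [[0,0,0],[-0.0242,-0.0485,0.0893]],
    [[0,0,0],[-0.0242,-0.0485,0.0893]],
    [[0,0,0],[-0.0242,-0.0485,0.0893]],
    [[0,0,0],[-0.0242,-0.0485,0.0893]],
    [[0,0,0],[-0.0242,-0.0485,0.0893]],
    [[0,0,0],[-0.0242,-0.0485,0.0893]],
    [[0,0,0],[-0.0242,-0.0485,0.0893]],
    [[-1.9,3.5,0],[0,0,0]],
    [[-1.9,3.5,0],[0,0,0]],
    [[-1.9,3.5,0],[0,0,0]],
    [[-1.9,3.5,0],[0,0,0]],
    [[-1.9,3.5,0],[0,0,0]],
    [[-1.9,3.5,0],[0,0,0]],
    [[-1.9,3.5,0],[0,0,0]],
    [[-1.9,3.5,0],[0,0,0]],
    [[-1.7,3.7,0],[0,0,0]],
    [[0,0,0],[0,0,0]]
  ]
}}

```text
t: 24.55
eef_pos: [0.4719, -0.2346, 0.253]
ee_rot: [-3.095, -0.529, 0.004]
force: [-0.0, 0.8, -2.6]
finger_gap: 0.0129
grasp_force: 78.7
```

```bash
python3 - <<'E'
from h import *
from rig import monitor,eyes
import pickle
s=monitor.get_state();p=eyes.camera_params("wrist");im=eyes.read_camera("wrist")
cv2.imwrite("pics/w5.png",im);pickle.dump((s,p),open("w5.pkl","wb"))
print(s["t"],s["eef_pos"],s["force"])
cv2.imwrite("pics/w5b.png",cv2.resize(im,(768,576),interpolation=cv2.INTER_CUBIC))
E
```

```text
24.55 [ 0.47192279 -0.23461641  0.25296524] [-0.04040722  0.75707757 -2.59083047]
```

View pics/w5b.png

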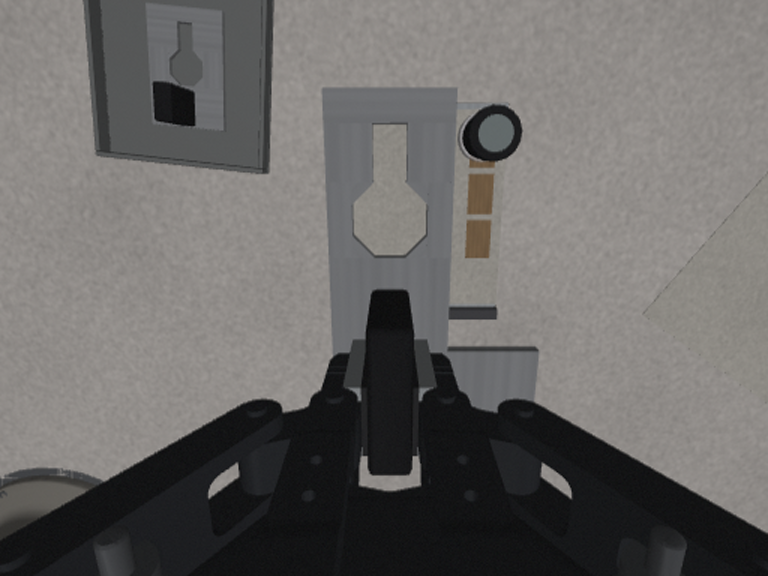

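The square is held straight in the grip, centred on column 390, above the register. The loupe at (495,132) is clear of it to the right.

Emit:
{"method": "drive_tool", "body": {
  "plan": [
    [[0,0,2],[0,0,0]],
    [[0,0,3],[0,0,0]],
    [[0,0,3],[0,0,0]],
    [[0,0,3],[0,0,0]],
    [[0,0,3],[0,0,0]],
    [[0,0,3],[0,0,0]],
    [[0,0,2.2],[0,0,0]],
    [[0,0,1.2],[0,0,0]],
    [[0,0,0.8],[0,0,0]],
    [[0,0,0.5],[0,0,0]],
    [[0,0,0.2],[0,0,0]],
    [[0,0,0],[0,0,0]],
    [[0,0,0],[0,0,0]]
  ]
}}

```text
t: 26.22
eef_pos: [0.4724, -0.2331, 0.0358]
ee_rot: [3.095, 0.534, -0.0]
force: [0.2, 0.3, -3.5]
finger_gap: 0.0129
grasp_force: 78.8
```

Emit:
{"method": "drive_tool", "body": {
  "plan": [
    [[0,0,0.2],[0,0,0]],
    [[0,0,0.2],[0,0,0]],
    [[0,0,0],[0,0,0]]
  ]
}}

```text
t: 26.6
eef_pos: [0.472, -0.2328, 0.0312]
ee_rot: [-3.096, -0.534, 0.002]
force: [-1.0, 1.1, -2.7]
finger_gap: 0.0126
grasp_force: 78.8
```

Emit:
{"method": "drive_tool", "body": {
  "plan": [
    [[0,0,0.2],[0,0,0]],
    [[0,0,0.15],[0,0,0]],
    [[0,0,0],[0,0,0]]
  ]
}}

```text
t: 26.98
eef_pos: [0.4721, -0.2328, 0.0277]
ee_rot: [-3.096, -0.534, 0.002]
force: [-0.8, 0.3, -2.9]
finger_gap: 0.0129
grasp_force: 78.8
```

Emit:
{"method": "drive_tool", "body": {
  "plan": [
    [[0,0,0.1],[0,0,0]],
    [[0,0,0],[0,0,0]]
  ]
}}

```text
t: 27.22
eef_pos: [0.4722, -0.2329, 0.0269]
ee_rot: [3.096, 0.534, -0.001]
force: [-0.5, 0.1, -2.7]
finger_gap: 0.0128
grasp_force: 78.8
```

Emit:
{"method": "drive_tool", "body": {
  "plan": [
    [[0,0,0.1],[0,0,0]],
    [[0,0,0.1],[0,0,0]],
    [[0,0,0],[0,0,0]]
  ]
}}

```text
t: 27.6
eef_pos: [0.4722, -0.233, 0.0251]
ee_rot: [3.096, 0.534, -0.001]
force: [-0.8, 0.6, 0.2]
finger_gap: 0.0126
grasp_force: 79.2
```

Emit:
{"method": "drive_tool", "body": {
  "plan": [
    [[0,-0.3,0],[0,0,0]],
    [[0,-0.3,0],[0,0,0]],
    [[0,-0.3,0],[0,0,0]],
    [[0,-0.2,0],[0,0,0]],
    [[0,0,0],[0,0,0]]
  ]
}}

```text
t: 28.22
eef_pos: [0.4686, -0.2224, 0.0251]
ee_rot: [3.096, 0.534, -0.001]
force: [0.7, -0.4, 2.7]
finger_gap: 0.0122
grasp_force: 79.4
```

Emit:
{"method": "drive_tool", "body": {
  "plan": [
    [[-0.3,0,0],[0,0,0]],
    [[-0.3,0,0],[0,0,0]],
    [[-0.3,0,0],[0,0,0]],
    [[-0.2,0,0],[0,0,0]],
    [[0,0,0],[0,0,0]]
  ]
}}

```text
t: 28.85
eef_pos: [0.458, -0.2264, 0.0251]
ee_rot: [3.095, 0.534, -0.001]
force: [0.5, 0.0, 5.0]
finger_gap: 0.0126
grasp_force: 79.8
```

Emit:
{"method": "drive_tool", "body": {
  "plan": [
    [[0,-0.1,0],[0,0,0]],
    [[0,-0.1,0],[0,0,0]],
    [[0,0,0],[0,0,0]]
  ]
}}

```text
t: 29.22
eef_pos: [0.4576, -0.2248, 0.0251]
ee_rot: [3.095, 0.534, -0.001]
force: [1.0, -4.5, 4.7]
finger_gap: 0.0128
grasp_force: 79.8
```

Emit:
{"method": "drive_tool", "body": {
  "plan": [
    [[-0.1,0,0],[0,0,0]],
    [[-0.1,0,0],[0,0,0]],
    [[0,0,0],[0,0,0]]
  ]
}}

```text
t: 29.6
eef_pos: [0.456, -0.2247, 0.0251]
ee_rot: [3.096, 0.534, -0.0]
force: [4.9, 0.0, 5.1]
finger_gap: 0.0122
grasp_force: 79.9
```

Emit:
{"method": "drive_tool", "body": {
  "plan": [
    [[0,-0.1,0],[0,0,0]],
    [[0,-0.1,0],[0,0,0]],
    [[0,0,0],[0,0,0]]
  ]
}}

```text
t: 29.98
eef_pos: [0.4551, -0.2234, 0.0251]
ee_rot: [3.095, 0.534, -0.001]
force: [2.2, -3.5, 6.5]
finger_gap: 0.013
grasp_force: 80.0
```

Emit:
{"method": "drive_tool", "body": {
  "plan": [
    [[-0.1,0,0],[0,0,0]],
    [[-0.1,0,0],[0,0,0]],
    [[0,0,0],[0,0,0]]
  ]
}}

```text
t: 30.35
eef_pos: [0.4534, -0.2234, 0.0251]
ee_rot: [3.096, 0.534, -0.0]
force: [3.8, -1.1, 6.4]
finger_gap: 0.0125
grasp_force: 80.0
```

Emit:
{"method": "drive_tool", "body": {
  "plan": [
    [[0,-0.1,0],[0,0,0]],
    [[0,-0.1,0],[0,0,0]],
    [[0,0,0],[0,0,0]]
  ]
}}

```text
t: 30.72
eef_pos: [0.4527, -0.2224, 0.0251]
ee_rot: [3.094, 0.534, -0.0]
force: [2.6, -4.4, 4.6]
finger_gap: 0.0129
grasp_force: 79.9
```

Emit:
{"method": "drive_tool", "body": {
  "plan": [
    [[-0.1,0,0],[0,0,0]],
    [[-0.1,0,0],[0,0,0]],
    [[0,0,0],[0,0,0]]
  ]
}}

```text
t: 31.1
eef_pos: [0.4515, -0.2229, 0.0251]
ee_rot: [3.094, 0.534, 0.002]
force: [6.2, -1.9, 3.0]
finger_gap: 0.0124
grasp_force: 79.7
```

Emit:
{"method": "drive_tool", "body": {
  "plan": [
    [[0,-0.1,0],[0,0,0]],
    [[0,-0.1,0],[0,0,0]],
    [[0,0,0],[0,0,0]]
  ]
}}

```text
t: 31.48
eef_pos: [0.4515, -0.2227, 0.0253]
ee_rot: [3.091, 0.534, 0.004]
force: [6.2, -8.1, 0.4]
finger_gap: 0.0127
grasp_force: 79.2
```

Emit:
{"method": "drive_tool", "body": {
  "plan": [
    [[-0.1,0,0],[0,0,0]],
    [[-0.1,0,0],[0,0,0]],
    [[0,0,0],[0,0,0]]
  ]
}}

```text
t: 31.85
eef_pos: [0.4503, -0.2231, 0.0254]
ee_rot: [3.091, 0.533, 0.006]
force: [9.1, -5.8, 0.7]
finger_gap: 0.0125
grasp_force: 79.3
```

Emit:
{"method": "drive_tool", "body": {
  "plan": [
    [[-0.1,0,0],[0,0,0]],
    [[-0.1,0,0],[0,0,0]],
    [[0,0,0],[0,0,0]]
  ]
}}

```text
t: 32.22
eef_pos: [0.4502, -0.2232, 0.0257]
ee_rot: [3.091, 0.532, 0.011]
force: [15.6, -0.8, -1.9]
finger_gap: 0.0128
grasp_force: 79.0
```

Emit:
{"method": "drive_tool", "body": {
  "plan": [
    [[-0.1,0,0],[0,0,0]],
    [[-0.1,0,0],[0,0,0]],
    [[0,0,0],[0,0,0]]
  ]
}}

```text
t: 32.6
eef_pos: [0.4499, -0.2233, 0.026]
ee_rot: [3.091, 0.531, 0.016]
force: [23.3, 4.4, -2.5]
finger_gap: 0.013
grasp_force: 78.9
```

Emit:
{"method": "drive_tool", "body": {
  "plan": [
    [[0.3,0,0],[0,0,0]],
    [[0,-0.2,0.05],[0,0,0]],
    [[0,0,0],[0,0,0]]
  ]
}}

```text
t: 32.98
eef_pos: [0.4502, -0.2231, 0.0257]
ee_rot: [3.087, 0.533, 0.011]
force: [10.9, -10.7, 0.6]
finger_gap: 0.0131
grasp_force: 79.3
```

Emit:
{"method": "drive_tool", "body": {
  "plan": [
    [[0,0.2,0.05],[0,0,0]],
    [[0.1,0,0],[0,0,0]],
    [[0,0,0],[0,0,0]]
  ]
}}

```text
t: 33.35
eef_pos: [0.4505, -0.2232, 0.0252]
ee_rot: [3.091, 0.533, 0.006]
force: [6.6, -4.8, 8.1]
finger_gap: 0.0126
grasp_force: 80.6
```

Emit:
{"method": "drive_tool", "body": {
  "plan": [
    [[0,0,0],[0,0,0]],
    [[0,0,0],[0,0,0]],
    [[0,0,0],[0,0,0]],
    [[0,0,0],[0,0,0]],
    [[0,0,-0.5],[0,0,0]],
    [[0,0,-2],[0,0,0]],
    [[0,0,-3],[0,0,0]],
    [[0,0,-3],[0,0,0]],
    [[0,0,-4],[0,0,0]],
    [[0,0,-4],[0,0,0]],
    [[0,0,-3],[0,0,0]],
    [[0,0,-2],[0,0,0]],
    [[0,0,0],[0,0,0]],
    [[0,0,0],[0,0,0]]
  ],
  "hand": -0.2
}}

```text
t: 35.1
eef_pos: [0.4476, -0.221, 0.2381]
ee_rot: [-3.095, -0.534, 0.003]
force: [0.3, 0.4, 0.1]
finger_gap: 0.0511
grasp_force: 0.0
```

```bash
python3 - <<'E'
from h import *
from rig import monitor,eyes
import pickle
s=monitor.get_state();p=eyes.camera_params("wrist");im=eyes.read_camera("wrist")
cv2.imwrite("pics/w6.png",im);pickle.dump((s,p),open("w6.pkl","wb"))
print(s["t"],s["eef_pos"])
g=cv2.GaussianBlur(cv2.cvtColor(im,cv2.COLOR_BGR2GRAY),(3,3),0)
A=frame(.341,0);C=np.array([.4500,-.2232,0])-A.apply([.046,-.0225,0])
px=lambda x,y,z:proj(p,C+A.apply([x,y,0])+[0,0,z])
# profiles across the long bar & square leg at several x (every 1mm of y from +14mm to -6), then across short bar at y
for x in (.06,.09,.12): print("y prof",x,[int(g[int(round(q[1])),int(round(q[0]))]) for q in (px(x,y/1000,.015) for y in range(16,-10,-1))])
for y in (-.06,-.07,-.078,-.1): print("x prof",y,[int(g[int(round(q[1])),int(round(q[0]))]) if 0<=q[1]<384 else -1 for q in (px(x/1000,y,.015) for x in range(-16,12))], np.round(px(0,y,.015)))
E
```

```text
35.1 [ 0.44763068 -0.22098315  0.23805024]
y prof 0.06 [132, 132, 131, 129, 129, 127, 113, 81, 58, 58, 53, 53, 53, 53, 53, 53, 61, 80, 80, 96, 100, 100, 99, 99, 99, 99]
y prof 0.09 [130, 130, 129, 128, 129, 125, 125, 99, 66, 53, 53, 53, 52, 52, 52, 55, 55, 69, 90, 99, 100, 100, 100, 100, 101, 101]
y prof 0.12 [129, 129, 128, 128, 126, 125, 106, 70, 51, 51, 51, 52, 52, 52, 52, 52, 57, 73, 91, 97, 97, 97, 98, 100, 100, 100]
x prof -0.06 [134, 134, 134, 134, 133, 133, 125, 99, 99, 66, 52, 52, 52, 52, 52, 52, 51, 56, 73, 73, 92, 99, 99, 99, 99, 98, 98, 99] [290. 198.]
x prof -0.07 [129, 128, 128, 128, 127, 127, 120, 96, 96, 65, 52, 52, 52, 52, 52, 52, 51, 55, 73, 73, 92, 99, 99, 99, 99, 99, 99, 99] [297. 198.]
x prof -0.078 [129, 131, 131, 132, 130, 130, 121, 96, 96, 65, 53, 53, 53, 53, 52, 52, 51, 56, 73, 73, 93, 100, 100, 100, 100, 100, 100, 100] [303. 198.]
x prof -0.1 [130, 128, 128, 126, 127, 127, 121, 96, 96, 66, 53, 53, 53, 53, 53, 53, 50, 45, 52, 52, 81, 110, 110, 122, 125, 125, 125, 125] [320. 198.]
```

The dark bars (about 10 mm wide) run straight into the square's grey along both stops. No bright sheet shows between, so the square is home and aligned. I'm handing in.

```bash
python3 -c "
from rig import finish_job
print(finish_job())"
```

```text
the job is handed in; nothing more can be done
None
```

The job is handed in at about 35 s: the wrist camera shows the square home against both stop bars on the register and the short gauge lying flat in the tray, but no judging result was returned.

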